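File a slide cassette into a tight row

TASK

The rack holds a row of slide cassettes, and the loose cassette belongs in the gap between the left and the right one, which is still too narrow. Gently (never more than 12 N) nudge the neighbours apart, each side until it just bears on the sprung plate at its end of the rack, then slide the loose cassette down between them until it stands fully home on the rack floor, upright and square in the row, and let go. Do not press, squeeze or land hard on anything, do not lift the other cassettes out, and leave the petri dish, vial and dropper bottle alone.

Things in the scene. Friction and masses are not known exactly. Their poses are not given: they have to be found in the camera images.
- rack: Fixed aluminium rack, 101 (x) by 320 mm (y). Origin: centre of the underside; y along the row. Floor top 6 mm above the origin. Side rails 18 mm high with out-flared lips up to 26 mm, 89 mm clear between them, so a cassette has 2.5 mm play each way in x. End walls 50 mm high; before each a black sprung plate, 34 mm high, whose exact place varies and must be felt (1 to 35 mm free travel a side).
- row_place (a point): Point on the rack floor; the loose cassette's middle ends up to 19 mm from it along y, as the sprung plates, on one frame, are set differently each time. They give at 2 N/mm for at most 4 mm, then are solid. With springs relaxed and both sides pushed home the gap is 73.5 mm, 2.5 mm less than the loose cassette, so they yield a little and the row ends tight.
- cassette_left: Grey slide cassette standing in the row on the +y side of the gap; a slim one (22 mm thick, else alike, not listed) stands beyond it at the +y end. Same shape as cassette_new. Origin: centre of the underside, y through the thickness, z up. About 100 g; pushing takes under 1 N until the sprung plate is met, then the spring adds.
- cassette_right: Equal grey slide cassette in the row on the -y side of the gap, the last before the -y sprung plate. Origin and axes as cassette_left. At the start the gap between the facing sides of cassette_left and cassette_right is 38 to 40 mm: wide enough for closed fingertips, too narrow for the loose cassette.
- cassette_new: Loose grey slide cassette, upright on the worktop left of the rack. Body 84 (x) by 76 thick (y) by 60 mm high; the foot tapers over its lowest 19 mm to 68 mm thick. Grip rib on top, 60 (x) by 12 mm (y), 60 to 86 mm above the origin (centre of the underside). The same when turned half round. 80 to 140 g. Seated, its origin is 6 mm above the rack's.
- rib_top (a point): Centre of the top of cassette_new's grip rib, 86 mm above its underside. Held by the rib, wedging the cassette down between the neighbours takes up to about 10 N; their friction can hold it up if it is let go before it stands on the floor.
- petri_dish: Bystander: clear petri dish, 55 mm wide, 13 mm high, in front of the rack. Origin: centre of its underside.
- vial: Bystander: sample vial with white cap, 24 mm wide, 54 mm high, behind the work. Origin: centre of its underside.
- dropper_bottle: Bystander: brown dropper bottle, 33 mm wide, 102 mm high, behind the work. Origin: centre of its underside.
Mind the look-alikes: they are no part of the job. Leave any pink look-alike of the cassette_new alone.

How it is judged:
By the outcome, as a careful person would: the job done as asked, in the order asked, and still so for the second after the job is handed in, with the robot touching nothing.
It also fails if it takes over 72 s, if anything falls off the work surface, if the arm or the gripper's body presses on something with over 40 N, if the wrist force passes 120 N, or if a joint passes its speed limit or range.

ROBOT

A 7-joint arm with a two-finger parallel gripper is mounted at the origin on a cart in front of the work surface, level with it; the furniture and walls round the work are solid. World frame = base frame: x ahead of the robot, y to its left, z up, the work surface at z = 0. Lengths are in mm, angles in rad, forces in N, time in s.
With the tool pointing down it reaches from about 425 to 825 mm from the base axis. Payload 3.6 kg.
Tool frame: the origin (TCP) lies midway between the tips of the shut fingers; the grasp point (between the pads) lies 19 mm behind it; z points along the fingers, y is the line along which they close (so a half turn about z gives the same grasp; the last joint's range is limited). The gripper opens to 85 mm and grips with 20 to 120 N. Pads are 22 mm wide; open, the fingers measure 114 mm over their backs; the gripper's body (76 mm by 85 mm) begins 54 mm behind the grasp point. The pads swing forward as they close: fully open they stand 13 mm farther back than shut.
Start: joints at [1.121, 0.615, -0.013, 1.423, 0.008, 1.103, -0.04], TCP at [267.305, -592.462, 231.297] pointing down, gripper open.
Joint ranges: [-3.12, 3.12], [-0.3, 2.06], [-1.34, 1.32], [0.26, 2.42], [-1.36, 4.5], [0.01, 1.98], [-2.84, 2.84]. Speed limits (rad/s): [2.79, 2.79, 3.14, 3.14, 3.14, 3.14, 3.14].

INTERFACE

Orientations are given as a unit quaternion [w, x, y, z].
In Python, from rig import * gives the robot as it stands.
- The arm moves only by the tool step_arm, never from a script. Its argument "increments" is text: rows parted by semicolons, each of 7 numbers parted by spaces: the opening, from -1 (shut) to 1 (fully open), then the shift along the tool's x, y, z in mm, then the turn, a rotation vector about the tool's x, y, z in rad. In form: hand x y z wx wy wz; .... A call has 1 to 20 rows; each row is the pose to reach, as a shift and turn from the pose commanded when the call began, along the tool's axes at that moment; what a row does not reach only later rows make up. A row lasts 1/10 s, in which the tool goes at most 50 mm and 8.59 degrees, less where a joint would pass 70% of its speed; a pose out of reach is approached as far as the arm can. A call with a gripper value outside its range is refused whole. The fingers move at their own pace and stop on an object; "squeeze" is the grip in N (left out, the last holds). Time passes only in rows, so rows that repeat a pose let the fingers close. It gives the time, the measured TCP pose, the force, the opening and the grip force at its end, in the units of the state.
- get_obs(): the state, without advancing time (a new reading comes with each control period).
- grab_frame(name): name is "scene" or "top"; returns a dict with "frame" (384x512x3 uint8, blue, green, red), "K" (3x3 intrinsics, pixels), "R" (3x3) and "t" (3): a world point X has camera coordinates R X + t. Camera axes: x right, y down, z forward; pixel columns grow to the right and rows downward; lengths in mm; the calibration is good to about 2 mm. A picture is of the moment at which its call begins. There is no depth.
- finish_job(): hands the job in; it is judged then, once.
The state is a dict: "clock": time; "joint_positions": joint angles; "joint_velocities": joint speeds; "tau": joint torques, N m; "position": TCP position; "tcp_rot": TCP orientation; "wrist_force": force on the tool from outside, world axes, zero at the start; "torque": the same for the moment, N m; "grip_width": finger opening in mm; "grasp_force": force on a finger pad.
Only numpy, scipy, OpenCV 4.12 (cv2) and the standard library are available. Lean on these libraries where they do the work, as an engineer would, in place of code of your own. Each camera call takes 0.05 s, during which the arm holds its last target. There are 200 camera calls.

## Working session

There is one attempt and no reset: what is moved stays moved. The work goes in short steps, Python scripts to look and compute and a tool call to move; the robot and the scene stay as the last step left them, time stands still between calls to the robot, and variables do not carry over. Pictures are saved under pics/ and viewed, at most 10 in all, crops included, and the job is handed in when it is done.

Besides the shell and the picture viewer there is one more tool, called after "Emit:" as name(argument=value, ...) on one line, values as JSON. step_arm: Moves the arm, as the interface text tells. Its arguments: {"type":"object","properties":{"increments":{"type":"string"},"squeeze":{"type":"number"}},"required":["increments"]}

```bash
mkdir -p pics; ls
python3 - <<'E'
from rig import *
import cv2,pickle
d={n:grab_frame(n) for n in("scene","top")}
pickle.dump(d,open("f0.pkl","wb"))
for n in d: cv2.imwrite(f"pics/{n}0.png",d[n]["frame"]); print(n,d[n]["K"].round(1).tolist(),d[n]["R"].round(3).tolist(),d[n]["t"].round(1).tolist())
print(get_obs())
E
```

```text
pics
scene [[469.1, 0.0, 259.3], [0.0, 469.1, 192.6], [0.0, 0.0, 1.0]] [[0.559, -0.829, 0.004], [-0.452, -0.309, -0.837], [0.695, 0.466, -0.547]] [-169.6, 280.0, 1034.7]
top [[443.2, 0.0, 255.9], [0.0, 443.2, 188.3], [0.0, 0.0, 1.0]] [[-0.013, -1.0, 0.006], [-0.984, 0.012, -0.179], [0.179, -0.009, -0.984]] [55.4, 423.2, 1418.9]
{'clock': 0.1, 'joint_positions': array([ 1.12048523,  0.6158274 , -0.01263871,  1.42474248,  0.00808037,
        1.10336988, -0.04037272]), 'joint_velocities': array([-0.00157106, -0.00283792,  0.00078933, -0.00404887, -0.00017805,
        0.00029094,  0.0007321 ]), 'tau': array([ 1.52845434e-03, -4.70379782e+01,  2.60202298e-01, -1.71569628e+01,
        1.00276689e-02,  5.89426825e-03, -3.86110599e-06]), 'position': array([ 267.05189656, -591.86221925,  230.24944742]), 'tcp_rot': array([-1.12349268e-03,  9.77620531e-01,  2.10372949e-01, -2.40497515e-04]), 'wrist_force': array([ 0.53868062,  0.0536131 , -0.00253678]), 'torque': array([ 0.02153455, -0.02982479,  0.00777729]), 'grasp_force': 0.0, 'grip_width': 85.48610951868685}
```

View pics/scene0.png

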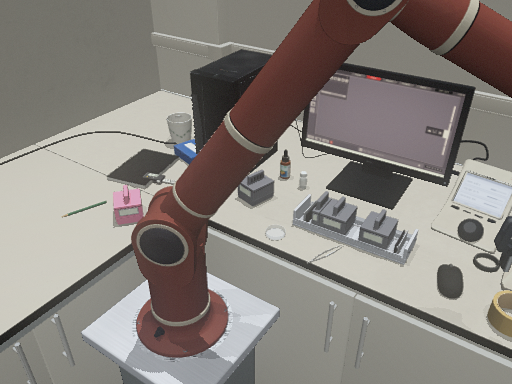

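View pics/top0.png

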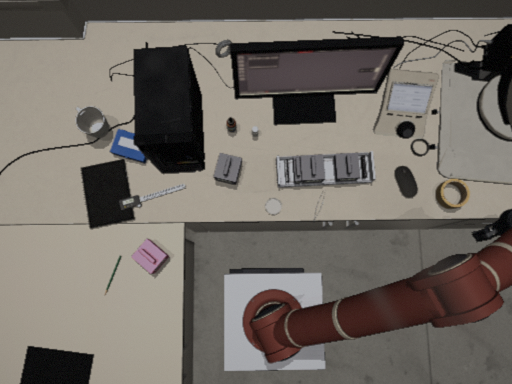

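The scene image shows the loose grey cassette at (256,187), the rack at (355,228), the dish at (275,233), the bottle at (285,165) and the vial at (303,180). In the top image the grey cassette is at (228,168), the rack at (325,169), the dish at (273,206), the bottle at (231,126) and the vial at (255,132).

Things that could be taken for cassette_new, in top pixels:
- Loose grey at (228,168): this is the one to use.
- Pink at (150,256): the look-alike, leave it.
- Grey cassettes already in the rack at (309,168) and (347,166).

Next is a close crop to check the choice.

Run:
```python
import cv2,pickle,numpy as np
d=pickle.load(open("f0.pkl","rb"))
t=d["top"]["frame"][145:195,205:385]; s=d["scene"]["frame"][165:265,230:420]
a=cv2.resize(t,None,fx=4.2,fy=4.2,interpolation=cv2.INTER_CUBIC)
b=cv2.resize(s,(756,398),interpolation=cv2.INTER_CUBIC)
cv2.imwrite("pics/crop0.png",np.vstack([a,b])[:600]); print(a.shape,b.shape)
```

```text
(210, 756, 3) (398, 756, 3)
```

View pics/crop0.png

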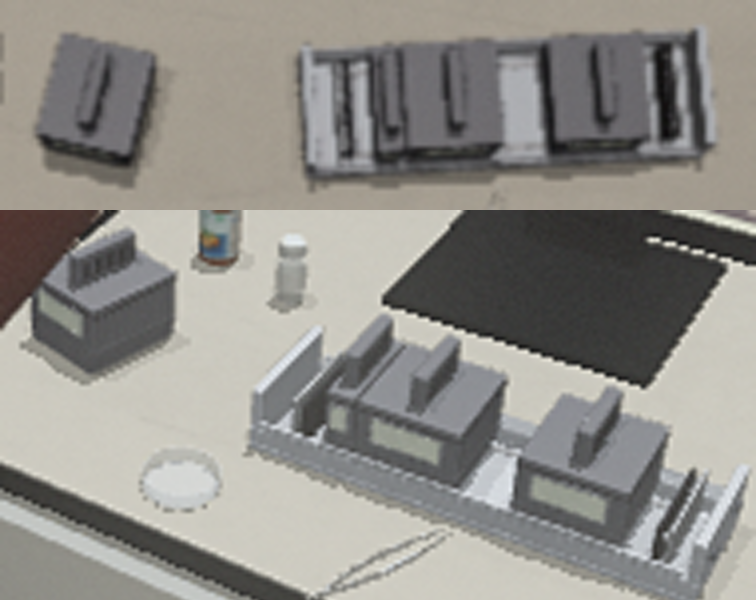

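The crop confirms it: the loose grey cassette with its rib is at crop (97,95), and the rack has the +y plate at (345,110) and the -y plate at (667,95). The gap runs from about x=500 to 550 in the crop. Now I'll measure it.

```bash
cat > h.py <<'E'
import numpy as np,cv2,pickle
def ray(c,uv,z):
    K,R,t=c["K"],c["R"],c["t"]; uv=np.atleast_2d(uv).astype(float)
    dirs=(R.T@np.linalg.inv(K)@np.c_[uv,np.ones(len(uv))].T).T
    C=-R.T@t; return (C+dirs*((z-C[2])/dirs[:,2])[:,None])
def proj(c,X):
    p=(c["R"]@np.atleast_2d(X).T).T+c["t"]; p=(c["K"]@p.T).T; return p[:,:2]/p[:,2:]
def rect(c,z,n=1):
    g=cv2.bitwise_not(c)
E
python3 - <<'E'
from h import *
d=pickle.load(open("f0.pkl","rb")); c=d["top"]
f=c["frame"]; g=cv2.cvtColor(f,cv2.COLOR_BGR2GRAY)
print(g[150:188,208:246:2]); 
print("row168",g[168,270:380].tolist()); print("row 160",g[160,270:380].tolist()); print("col327",g[148:190,327].tolist(),"col299",g[148:190,288].tolist())
# rib guess rays, crop px
cr=lambda a:(np.array(a,float)+.5)/4.2-.5+np.array([205,145])
for nm,p,z in [("rib new",[(102,46),(86,127)],86),("body new",[(62,36),(157,50),(132,150),(38,135)],60),
 ("ribL",[(454,45),(458,125)],92),("ribR",[(603,42),(606,120)],92),("L",[(401,45),(500,40),(502,145),(407,150)],66),("R",[(548,37),(645,37),(648,135),(551,140)],66),
 ("endwall+y",[(304,50),(310,165)],50),("end-y",[(703,32),(712,150)],50)]:
    print(nm,ray(c,cr(p),z).round(1).tolist())
E
```

```text
[[159 159 159 160 160 160 158 160 160 161 161 160 160 162 161 160 160 159
  161]
 [159 159 160 159 160 159 161 160 161 160 161 159 160 161 162 161 161 161
  159]
 [160 160 159 160 159 160 151 152 158 159 162 160 160 161 160 159 160 161
  159]
 [159 158 160 162 161 159 118 114 145 150 158 160 160 160 161 158 161 160
  159]
 [160 160 160 160 158 158 115 113 117 113 143 152 152 159 158 158 159 160
  158]
 [160 160 160 158 161 139 113 112 113 111 117 116 126 150 153 158 158 159
  159]
 [160 159 160 159 161 124 110 112 113 112 104 108 114 118 130 152 150 158
  156]
 [158 159 160 161 159 127 113 114 112 114 104 101 113 113 116 119 123 153
  157]
 [160 159 160 160 161 126 114 113 113 107 107  82 106 114 115 113 116 136
  157]
 [159 158 159 160 158 117 111 114 112 101 107  75  98 116 112 111 114 133
  159]
 [158 161 160 159 154 106 113 113 113  92 112  68  98 113 112 113 110 128
  154]
 [161 160 160 160 152 113 113 116 113  93 111  55 103 116 114 114  89 112
  140]
 [158 159 159 161 146 114 115 112 113  99 110  43 108 115 111 115  82 117
  137]
 [160 159 160 161 133 114 113 113 113 102 107  
[... 3295 characters left out ...]
, 140, 110, 100, 74, 106, 130, 105, 95, 102, 103, 96, 76, 79, 82, 79, 61, 60, 57, 49, 50, 51, 53, 60, 65, 47, 36, 74, 127, 128, 126, 73, 86, 119, 156]
rib new [[523.2, 135.8, 86.0], [459.9, 148.1, 86.0]]
body new [[538.4, 168.4, 60.0], [526.3, 94.3, 60.0], [446.9, 114.2, 60.0], [459.6, 186.9, 60.0]]
ribL [[519.3, -133.3, 92.0], [456.8, -134.1, 92.0]]
ribR [[520.4, -247.4, 92.0], [459.4, -246.6, 92.0]]
L [[526.5, -95.7, 66.0], [529.6, -173.0, 66.0], [446.2, -171.2, 66.0], [443.2, -97.8, 66.0]]
R [[531.6, -210.6, 66.0], [530.7, -286.3, 66.0], [452.7, -284.3, 66.0], [449.7, -209.2, 66.0]]
endwall+y [[527.5, -21.1, 50.0], [435.3, -23.7, 50.0]]
end-y [[538.5, -336.3, 50.0], [443.5, -337.6, 50.0]]
```

Run:
```python
from h import *
d=pickle.load(open("f0.pkl","rb")); c=d["top"]; s=d["scene"]
g=cv2.GaussianBlur(cv2.cvtColor(c["frame"],cv2.COLOR_BGR2GRAY),(1,1),0).astype(float)
def cross(v,lev):   # first falling crossing
    i=np.where((v[:-1]>=lev)&(v[1:]<lev))[0]
    return None if len(i)==0 else i[0]+(v[i[0]]-lev)/(v[i[0]]-v[i[0]+1])
def fit(p,z,nm):
    w=ray(c,p,z)[:,:2]; l=cv2.fitLine(w.astype(np.float32),cv2.DIST_HUBER,0,.1,.01).ravel()
    r=(w-l[2:])@[-l[1],l[0]]; print(nm,"pt",l[2:].round(1),"dir",l[:2].round(4),"deg",round(float(np.degrees(np.arctan2(l[1],l[0]))),2),"res",r.std().round(2),len(p)); return l
cols=[u for u in range(280,372) if not(292<=u<=326 or 333<=u<=362)]
B=[(u,147+k) for u in cols if (k:=cross(g[147:165,u],125)) is not None]
F=[(u,194-k) for u in cols if (k:=cross(g[194:170:-1,u],100)) is not None]
b=fit(B,26,"back lip"); f=fit(F,26,"front lip")
# ends: outer +y side, -y side
E1=[(270+k,v) for v in range(158,182) if (k:=cross(g[v,270:282],125)) is not None]
fit(E1,50,"+y wall outer")
E2=[(384-k,v) for v in range(156,180) if (k:=cross(g[v,384:366:-1],140)) is not None]
print(len(E2))
# scene ribs
cs=lambda a:((np.array(a,float)-[0,210]+.5)/3.979-.5+np.array([230,165]))
for nm,p,z in [("rib new",[(75,261),(131,235)],86),("ribL",[(417,377),(456,340)],92),("ribR",[(580,432),(616,391)],92),
 ("new body",[(34,290),(92,320),(176,270)],60),("+ywall top",[(254,393),(322,328)],50),("-ywall",[(697,537),(752,470)],50),("R body",[(525,460),(632,490),(668,425),(567,395)],66),("L body",[(365,410),(465,442),(507,375)],66)]:
    print(nm,ray(s,cs(p),z)[:,:2].round(1).tolist())
```

```text
back lip pt [ 537.7 -161.5] dir [ 0.0405 -0.9992] deg -87.68 res 4.95 27
front lip pt [ 432.5 -167. ] dir [ 0.0428 -0.9991] deg -87.55 res 0.6 27
+y wall outer pt [477.6 -15.3] dir [0.9989 0.0459] deg 2.63 res 0.66 24
24
rib new [[459.9, 144.3], [514.5, 131.1]]
ribL [[458.9, -134.3], [514.0, -136.5]]
ribR [[462.0, -247.7], [518.1, -249.8]]
new body [[443.6, 170.4], [434.3, 111.5], [527.2, 98.3]]
+ywall top [[434.0, -25.5], [533.0, -24.9]]
-ywall [[456.0, -333.9], [543.0, -340.3]]
R body [[448.4, -219.4], [457.6, -288.2], [537.6, -282.5], [532.1, -213.5]]
L body [[439.2, -108.0], [444.3, -179.0], [531.1, -169.9]]
```

```bash
cat >> h.py <<'E'
from scipy.spatial.transform import Rotation as Ro
# commanded pose log: pose.pkl (pos, Rmat)
def Rd(yaw): # tool x at yaw (deg), z down
    a=np.radians(yaw); x=[np.cos(a),np.sin(a),0]; z=[0,0,-1]; return np.c_[x,np.cross(z,x),z]
def load(): return pickle.load(open("pose.pkl","rb"))
def save(p,R): pickle.dump((np.array(p,float),R),open("pose.pkl","wb"))
def need(p,yaw):
    P,R=load(); print("shift",(R.T@(np.array(p)-P)).round(1),"turn",Ro.from_matrix(R.T@Rd(yaw)).as_rotvec().round(4))
def did(*v):
    P,R=load(); save(P+R@np.array(v[:3]),R@Ro.from_rotvec(v[3:]).as_matrix()); P,R=load(); print("cmd",P.round(1),"yaw",np.degrees(np.arctan2(R[1,0],R[0,0])).round(2),"tilt",R[:,2].round(4))
E
python3 - <<'E'
from h import *
from rig import *
q=get_obs()["tcp_rot"]; R=Ro.from_quat([q[1],q[2],q[3],q[0]]).as_matrix(); print(R.round(4))
save([267.305,-592.462,231.297],Rd(np.degrees(np.arctan2(R[1,0],R[0,0]))))
need([487.5,-191,150],92)
E
```

```text
[[ 9.115e-01  4.113e-01 -9.000e-04]
 [ 4.113e-01 -9.115e-01  2.100e-03]
 [ 0.000e+00 -2.300e-03 -1.000e+00]]
shift [ 365.8 -275.4   81.3] turn [ 0.      0.     -1.1818]
```

Emit:
step_arm(increments="-1 20 -15 4 0 0 -0.07; -1 50 -38 11 0 0 -0.17; -1 85 -64 19 0 0 -0.28; -1 120 -90 27 0 0 -0.4; -1 155 -117 34 0 0 -0.5; -1 190 -143 42 0 0 -0.62; -1 225 -169 50 0 0 -0.73; -1 260 -196 58 0 0 -0.85; -1 295 -222 65 0 0 -0.96; -1 325 -245 72 0 0 -1.06; -1 350 -263 78 0 0 -1.14; -1 366 -275.5 81.5 0 0 -1.182; -1 366 -275.5 81.5 0 0 -1.182; -1 366 -275.5 81.5 0 0 -1.182; -1 366 -275.5 81.5 0 0 -1.182", squeeze=40)

```text
clock: 1.6
position: [486.7, -192.7, 149.7]
tcp_rot: [0.0, 0.696, 0.718, -0.001]
wrist_force: [-0.5, 0.2, -1.1]
grip_width: -0.0
grasp_force: 0.0
```

Run:
```python
from h import *
from rig import *
did(366,-275.5,81.5,0,0,-1.182); o=get_obs(); print(o["position"].round(1),o["wrist_force"].round(2))
s=grab_frame("scene"); cv2.imwrite("pics/s1.png",cv2.resize(s["frame"][120:260,290:430],(700,600)[::-1] if 0 else (600,600),interpolation=cv2.INTER_CUBIC)); print(proj(s,o["position"]),proj(s,[487.5,-191,32]))
need([487.5,-191,90],92); need([487.5,-191,32],92)
```

```text
cmd [ 487.6 -190.8  149.8] yaw 92.01 tilt [ 0.  0. -1.]
[ 486.7 -192.7  149.7] [-0.47  0.23 -1.09]
[[361.96157573 190.30021169]] [[356.11594081 226.57757539]]
shift [-0.2 -0.1 59.8] turn [0.     0.     0.0002]
shift [-2.000e-01 -1.000e-01  1.178e+02] turn [0.     0.     0.0002]
```

View pics/s1.png

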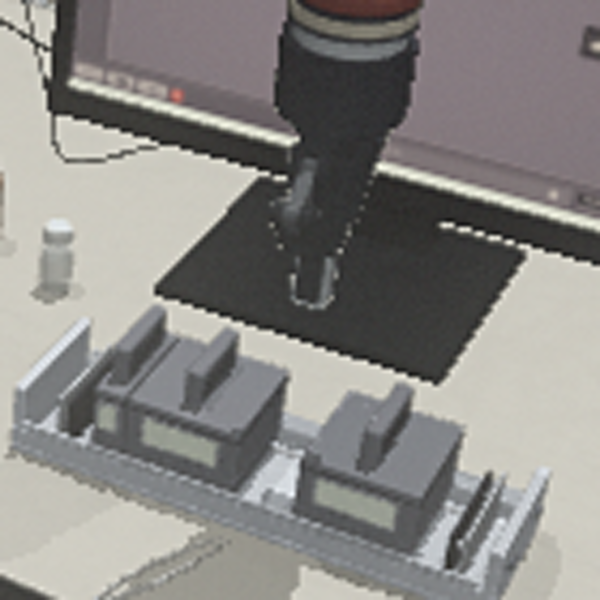

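The picture shows the shut tip at about (363,191), and it projects to (362,190). The gap target at (356,227) falls in the middle of the gap, so I'll go down.

Emit:
step_arm(increments="-1 0 0 15 0 0 0; -1 0 0 35 0 0 0; -1 0 0 55 0 0 0; -1 0 0 66 0 0 0; -1 0 0 74 0 0 0; -1 0 0 82 0 0 0; -1 0 0 90 0 0 0; -1 0 0 98 0 0 0; -1 0 0 106 0 0 0; -1 0 0 112 0 0 0; -1 0 0 116 0 0 0; -1 0 0 116 0 0 0; -1 0 0 116 0 0 0")

```text
clock: 2.95
position: [487.7, -190.8, 33.9]
tcp_rot: [0.0, 0.695, 0.719, 0.0]
wrist_force: [0.9, -0.3, -0.2]
grip_width: -0.1
grasp_force: 0.0
```

Emit:
step_arm(increments="-1 2 0 0 0 0 0; -1 4 0 0 0 0 0; -1 5 0 0 0 0 0; -1 6 0 0 0 0 0; -1 7 0 0 0 0 0; -1 8 0 0 0 0 0; -1 9 0 0 0 0 0; -1 10 0 0 0 0 0; -1 10 0 0 0 0 0")

```text
clock: 3.85
position: [487.3, -180.7, 33.9]
tcp_rot: [0.0, 0.695, 0.719, 0.0]
wrist_force: [-1.0, -0.4, 0.7]
grip_width: -0.1
grasp_force: 0.2
```

Emit:
step_arm(increments="-1 1 0 0 0 0 0; -1 2 0 0 0 0 0; -1 3 0 0 0 0 0; -1 4 0 0 0 0 0; -1 5 0 0 0 0 0; -1 6 0 0 0 0 0")

```text
clock: 4.45
position: [487.1, -174.7, 33.8]
tcp_rot: [-0.0, 0.695, 0.719, 0.0]
wrist_force: [-0.7, -0.9, 0.5]
grip_width: 0.3
grasp_force: 0.3
```

Emit:
step_arm(increments="-1 1 0 0 0 0 0; -1 2 0 0 0 0 0; -1 3 0 0 0 0 0; -1 4 0 0 0 0 0; -1 4 0 0 0 0 0")

```text
clock: 4.95
position: [486.9, -170.5, 33.8]
tcp_rot: [-0.0, 0.694, 0.72, 0.0]
wrist_force: [0.6, -0.1, 0.2]
grip_width: -0.1
grasp_force: 0.1
```

Run:
```python
from h import *
from rig import *
o=get_obs();print(o["position"].round(2),o["wrist_force"].round(2),o["torque"].round(3))
s=grab_frame("scene"); cv2.imwrite("pics/s2.png",cv2.resize(s["frame"][170:270,290:420],(780,600),interpolation=cv2.INTER_CUBIC))
```

```text
[ 486.89 -170.49   33.81] [ 0.56 -0.11  0.17] [-0.032 -0.038  0.021]
```

View pics/s2.png

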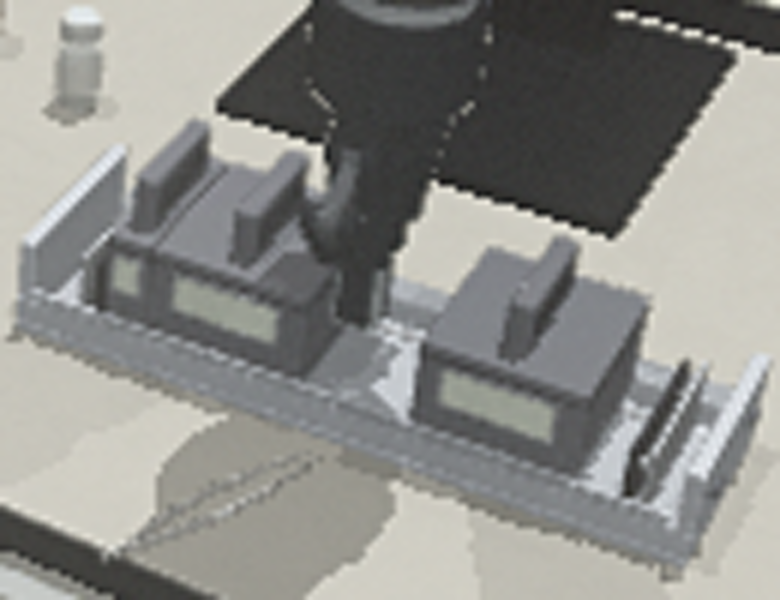

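The left cassette has moved. The slim one at (165,175) in the crop is almost on the +y plate at (100,265). I'll continue in small steps.

Emit:
step_arm(increments="-1 1 0 0 0 0 0; -1 2 0 0 0 0 0; -1 2 0 0 0 0 0")

```text
clock: 5.3
position: [486.8, -168.5, 33.8]
tcp_rot: [-0.0, 0.694, 0.72, 0.0]
wrist_force: [0.4, 0.4, -0.6]
grip_width: 0.3
grasp_force: 0.0
```

Emit:
step_arm(increments="-1 0.7 0 0 0 0 0; -1 1.5 0 0 0 0 0; -1 1.5 0 0 0 0 0")

```text
clock: 5.6
position: [486.8, -167.2, 33.8]
tcp_rot: [-0.0, 0.695, 0.719, 0.0]
wrist_force: [-0.1, -0.1, 0.2]
grip_width: -0.1
grasp_force: 0.2
```

Emit:
step_arm(increments="-1 0.7 0 0 0 0 0; -1 1.5 0 0 0 0 0; -1 1.5 0 0 0 0 0")

```text
clock: 5.9
position: [487.1, -166.3, 33.9]
tcp_rot: [0.001, 0.695, 0.719, 0.0]
wrist_force: [1.4, -1.7, 0.9]
grip_width: -0.0
grasp_force: 1.0
```

Emit:
step_arm(increments="-1 0.5 0 0 0 0 0; -1 1 0 0 0 0 0; -1 1 0 0 0 0 0; -1 1 0 0 0 0 0")

```text
clock: 6.3
position: [487.0, -165.5, 34.0]
tcp_rot: [0.001, 0.695, 0.719, -0.0]
wrist_force: [1.5, -3.8, 0.8]
grip_width: -0.0
grasp_force: 2.0
```

Emit:
step_arm(increments="-1 -2 0 0 0 0 0; -1 -6 0 0 0 0 0; -1 -12 0 0 0 0 0; -1 -18 0 0 0 0 0; -1 -23 0 0 0 0 0; -1 -27 0 0 0 0 0; -1 -30 0 0 0 0 0; -1 -32 0 0 0 0 0; -1 -33 0 0 0 0 0; -1 -34 0 0 0 0 0; -1 -35 0 0 0 0 0; -1 -36 0 0 0 0 0; -1 -37 0 0 0 0 0; -1 -38 0 0 0 0 0; -1 -39 0 0 0 0 0; -1 -40 0 0 0 0 0; -1 -41 0 0 0 0 0; -1 -42 0 0 0 0 0; -1 -42 0 0 0 0 0")

```text
clock: 8.2
position: [488.2, -207.1, 33.8]
tcp_rot: [0.0, 0.695, 0.719, -0.0]
wrist_force: [-0.4, 0.4, 0.0]
grip_width: 0.0
grasp_force: 0.0
```

Emit:
step_arm(increments="-1 -1 0 0 0 0 0; -1 -2 0 0 0 0 0; -1 -3 0 0 0 0 0; -1 -4 0 0 0 0 0; -1 -4 0 0 0 0 0")

```text
clock: 8.7
position: [488.3, -211.1, 33.8]
tcp_rot: [0.0, 0.695, 0.719, -0.0]
wrist_force: [0.3, -0.1, 0.1]
grip_width: -0.1
grasp_force: 0.0
```

Emit:
step_arm(increments="-1 -1 0 0 0 0 0; -1 -2 0 0 0 0 0; -1 -3 0 0 0 0 0; -1 -3 0 0 0 0 0")

```text
clock: 9.1
position: [488.4, -214.1, 33.8]
tcp_rot: [0.0, 0.695, 0.719, -0.0]
wrist_force: [0.5, 0.9, 0.1]
grip_width: -0.1
grasp_force: 0.0
```

Emit:
step_arm(increments="-1 -0.7 0 0 0 0 0; -1 -1.5 0 0 0 0 0; -1 -1.5 0 0 0 0 0")

```text
clock: 9.4
position: [488.5, -215.5, 33.8]
tcp_rot: [0.0, 0.695, 0.719, -0.0]
wrist_force: [0.1, 0.1, -0.2]
grip_width: 0.4
grasp_force: 0.0
```

Emit:
step_arm(increments="-1 -0.7 0 0 0 0 0; -1 -1.5 0 0 0 0 0; -1 -1.5 0 0 0 0 0")

```text
clock: 9.7
position: [488.5, -217.0, 33.8]
tcp_rot: [0.0, 0.695, 0.719, -0.0]
wrist_force: [-0.3, 0.4, 0.0]
grip_width: -0.2
grasp_force: 0.0
```

Emit:
step_arm(increments="-1 -0.7 0 0 0 0 0; -1 -1.5 0 0 0 0 0; -1 -1.5 0 0 0 0 0")

```text
clock: 10.0
position: [488.6, -218.5, 33.9]
tcp_rot: [0.0, 0.695, 0.719, -0.0]
wrist_force: [-0.1, -0.4, -0.6]
grip_width: -0.1
grasp_force: 0.0
```

Emit:
step_arm(increments="-1 -0.5 0 0 0 0 0; -1 -1 0 0 0 0 0; -1 -1 0 0 0 0 0")

```text
clock: 10.3
position: [488.5, -219.0, 33.8]
tcp_rot: [-0.0, 0.695, 0.719, 0.0]
wrist_force: [0.2, 1.0, 2.1]
grip_width: 0.2
grasp_force: 0.5
```

Emit:
step_arm(increments="-1 -0.5 0 0 0 0 0; -1 -1 0 0 0 0 0; -1 -1 0 0 0 0 0")

```text
clock: 10.6
position: [488.5, -219.7, 33.8]
tcp_rot: [-0.0, 0.694, 0.72, 0.0]
wrist_force: [-0.8, 2.7, 2.0]
grip_width: -0.1
grasp_force: 1.3
```

Emit:
step_arm(increments="-1 3 0 0 0 0 0; -1 10 0 0 0 0 0; -1 20 0 0 0 0 0; -1 26 0 0 0 0 0; -1 27 0 -10 0 0 0; -1 27 0 -30 0 0 0; -1 27 0 -60 0 0 0; -1 27 0 -90 0 0 0; -1 27 0 -115 0 0 0; -1 27 0 -130 0 0 0; -1 27 0 -136 0 0 0; -1 27 0 -136 0 0 0; -1 27 0 -136 0 0 0")

```text
clock: 11.9
position: [487.1, -193.3, 169.3]
tcp_rot: [-0.001, 0.695, 0.719, -0.0]
wrist_force: [-0.5, 0.7, 0.0]
grip_width: 0.1
grasp_force: 0.0
```

Run:
```python
from h import *
from rig import *
for v in [(0,0,116),(10,0,0),(6,0,0),(4,0,0),(2,0,0),(1.5,0,0),(1.5,0,0),(1,0,0),(-42,0,0),(-4,0,0),(-3,0,0),(-1.5,0,0),(-1.5,0,0),(-1.5,0,0),(-1,0,0),(-1,0,0),(27,0,-136)]: did(*v,0,0,0)
o=get_obs();print(o["position"].round(2),o["wrist_force"].round(2))
need([492,141.5,150],168.5)
```

```text
cmd [ 487.6 -190.8   33.8] yaw 92.01 tilt [ 0.  0. -1.]
cmd [ 487.2 -180.8   33.8] yaw 92.01 tilt [ 0.  0. -1.]
cmd [ 487.  -174.8   33.8] yaw 92.01 tilt [ 0.  0. -1.]
cmd [ 486.9 -170.8   33.8] yaw 92.01 tilt [ 0.  0. -1.]
cmd [ 486.8 -168.8   33.8] yaw 92.01 tilt [ 0.  0. -1.]
cmd [ 486.8 -167.3   33.8] yaw 92.01 tilt [ 0.  0. -1.]
cmd [ 486.7 -165.8   33.8] yaw 92.01 tilt [ 0.  0. -1.]
cmd [ 486.7 -164.8   33.8] yaw 92.01 tilt [ 0.  0. -1.]
cmd [ 488.1 -206.8   33.8] yaw 92.01 tilt [ 0.  0. -1.]
cmd [ 488.3 -210.8   33.8] yaw 92.01 tilt [ 0.  0. -1.]
cmd [ 488.4 -213.8   33.8] yaw 92.01 tilt [ 0.  0. -1.]
cmd [ 488.4 -215.3   33.8] yaw 92.01 tilt [ 0.  0. -1.]
cmd [ 488.5 -216.8   33.8] yaw 92.01 tilt [ 0.  0. -1.]
cmd [ 488.6 -218.3   33.8] yaw 92.01 tilt [ 0.  0. -1.]
cmd [ 488.6 -219.3   33.8] yaw 92.01 tilt [ 0.  0. -1.]
cmd [ 488.6 -220.3   33.8] yaw 92.01 tilt [ 0.  0. -1.]
cmd [ 487.7 -193.3  169.8] yaw 92.01 tilt [ 0.  0. -1.]
[ 487.08 -193.29  169.25] [-0.45  0.73  0.02]
shift [334.4  16.1  19.8] turn [ 0.     0.    -1.335]
```

Emit:
step_arm(increments="0 15 1 1 0 0 -0.06; 0 40 2 2 0 0 -0.16; 0 75 4 4 0 0 -0.3; 0 115 6 7 0 0 -0.45; 0 155 8 9 0 0 -0.6; 0 195 9.5 11 0 0 -0.75; 0 235 11 14 0 0 -0.9; 0 270 13 16 0 0 -1.05; 0 300 14.5 18 0 0 -1.18; 0 322 15.5 19 0 0 -1.28; 0 334.5 16 20 0 0 -1.335; 0 334.5 16 20 0 0 -1.335; 0 334.5 16 20 0 0 -1.335; 0 334.5 16 20 0 0 -1.335")

```text
clock: 13.3
position: [492.0, 139.7, 149.5]
tcp_rot: [-0.0, 0.102, 0.995, -0.001]
wrist_force: [0.1, 0.1, -0.2]
grip_width: 42.5
grasp_force: 0.0
```

Run:
```python
from h import *
from rig import *
did(334.5,16,20,0,0,-1.335)
o=get_obs();print(o["position"].round(2),o["wrist_force"].round(2),o["grip_width"])
c=grab_frame("top"); s=grab_frame("scene"); pickle.dump((c,s),open("f1.pkl","wb"))
a=cv2.resize(c["frame"][148:192,200:385],None,fx=4,fy=4,interpolation=cv2.INTER_CUBIC)
b=cv2.resize(s["frame"][110:220,190:330],(560,420),interpolation=cv2.INTER_CUBIC)
b=np.pad(b,((0,0),(0,a.shape[1]-560),(0,0)))
cv2.imwrite("pics/c1.png",np.vstack([a,b])); print(a.shape)
need([492,141.5,63],168.5)
```

```text
cmd [491.9 141.6 149.8] yaw 168.5 tilt [ 0.  0. -1.]
[491.98 139.74 149.5 ] [ 0.13  0.09 -0.19] 42.524462874033055
(176, 740, 3)
shift [-0.1 -0.  86.8] turn [0. 0. 0.]
```

View pics/c1.png

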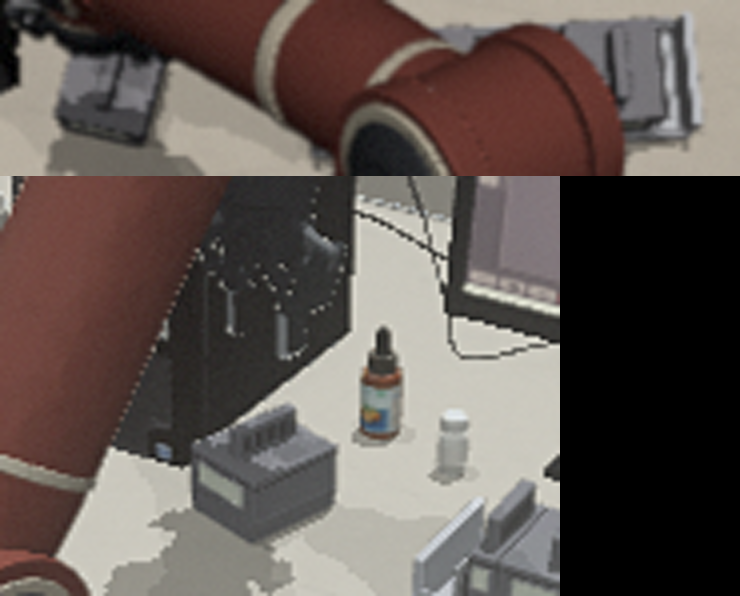

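The two fingers show at crop (230,310) and (285,335), straddling above the rib at (265,430). I'll descend.

Emit:
step_arm(increments="0 0 0 10 0 0 0; 0 0 0 28 0 0 0; 0 0 0 46 0 0 0; 0 0 0 58 0 0 0; 0 0 0 66 0 0 0; 0 0 0 74 0 0 0; 0 0 0 80 0 0 0; 0 0 0 84 0 0 0; 0 0 0 86.5 0 0 0; 0 0 0 86.5 0 0 0; 0 0 0 86.5 0 0 0; 0 0 0 86.5 0 0 0")

```text
clock: 14.6
position: [492.2, 141.6, 63.7]
tcp_rot: [0.0, 0.1, 0.995, 0.0]
wrist_force: [0.2, -0.3, -0.4]
grip_width: 42.8
grasp_force: 0.0
```

Emit:
step_arm(increments="-0.2 0 0 0 0 0 0; -0.4 0 0 0 0 0 0; -0.5 0 0 0 0 0 0; -0.6 0 0 0 0 0 0; -0.65 0 0 0 0 0 0; -0.7 0 0 0 0 0 0; -0.75 0 0 0 0 0 0; -1 0 0 0 0 0 0; -1 0 0 0 0 0 0; -1 0 0 0 0 0 0; -1 0 0 0 0 0 0", squeeze=30)

```text
clock: 15.7
position: [492.1, 141.7, 63.4]
tcp_rot: [0.0, 0.1, 0.995, 0.0]
wrist_force: [-0.3, -0.2, 1.5]
grip_width: 11.1
grasp_force: 29.7
```

Emit:
step_arm(increments="-1 0 0 -2 0 0 0; -1 0 0 -8 0 0 0; -1 0 0 -20 0 0 0; -1 0 0 -40 0 0 0; -1 0 0 -65 0 0 0; -1 0 0 -90 0 0 0; -1 0 0 -110 0 0 0; -1 0 0 -124 0 0 0; -1 0 0 -132 0 0 0; -1 0 0 -136 0 0 0; -1 0 0 -136 0 0 0; -1 0 0 -136 0 0 0; -1 0 0 -136 0 0 0", squeeze=40)

```text
clock: 17.0
position: [491.5, 141.3, 198.6]
tcp_rot: [-0.001, 0.1, 0.995, -0.0]
wrist_force: [0.2, 0.2, -1.3]
grip_width: 11.3
grasp_force: 40.2
```

Run:
```python
from h import *
did(0,0,86.5,0,0,0);did(0,0,-136,0,0,0)
need([487.6,-192.6,199],182.2)
P,R=load(); print(proj(grab_frame("scene") if 0 else pickle.load(open("f1.pkl","rb"))[1],[[492,141,197-3+25]]))
```

```text
cmd [491.9 141.6  63.3] yaw 168.5 tilt [ 0.  0. -1.]
cmd [491.9 141.6 199.3] yaw 168.5 tilt [ 0.  0. -1.]
shift [-6.240e+01 -3.283e+02  3.000e-01] turn [ 0.      0.     -0.2391]
[[255.55338204 132.59057302]]
```

Emit:
step_arm(increments="-1 -2 -10 0 0 0 -0.01; -1 -6 -32 0 0 0 -0.03; -1 -12 -63 0 0 0 -0.05; -1 -19 -98 0 0 0 -0.08; -1 -25.5 -133 0 0 0 -0.1; -1 -32 -168 0 0 0 -0.125; -1 -38.5 -203 0 0 0 -0.15; -1 -45 -238 0 0 0 -0.175; -1 -51.5 -270 0 0 0 -0.2; -1 -57 -298 0 0 0 -0.22; -1 -60.5 -318 0 0 0 -0.235; -1 -62.5 -328 0 0 0 -0.239; -1 -62.5 -328 0 0 0 -0.239; -1 -62.5 -328 0 0 0 -0.239; -1 -62.5 -328 0 0 0 -0.239; -1 -62.5 -328 0 0 0 -0.239")

```text
clock: 18.6
position: [488.0, -190.9, 199.6]
tcp_rot: [0.0, -0.02, 1.0, 0.0]
wrist_force: [0.2, -0.9, -0.8]
grip_width: 11.4
grasp_force: 40.2
```

Emit:
step_arm(increments="-1 0 0 8 0 0 0; -1 0 0 20 0 0 0; -1 0 0 35 0 0 0; -1 0 0 50 0 0 0; -1 0 0 58 0 0 0; -1 0 0 60 0 0 0; -1 0 0 60 0 0 0; -1 0 0 60 0 0 0")

```text
clock: 19.4
position: [488.3, -192.3, 139.8]
tcp_rot: [0.001, -0.019, 1.0, -0.0]
wrist_force: [-0.2, 0.0, -0.1]
grip_width: 11.6
grasp_force: 40.2
```

Run:
```python
from h import *
from rig import *
did(-62.5,-328,0,0,0,-0.239);did(0,0,60,0,0,0)
o=get_obs();print(o["position"].round(2),o["wrist_force"].round(2),o["torque"].round(2),o["tcp_rot"].round(4))
s=grab_frame("scene");c=grab_frame("top"); pickle.dump((c,s),open("f2.pkl","wb"))
a=cv2.resize(s["frame"][150:265,280:425],(725,575),interpolation=cv2.INTER_CUBIC)
cv2.imwrite("pics/c2.png",a)
# where the seated and the present cassette should project: body bottom/top corners (crop px)
def crop(X): return ((proj(s,X)-[280,150])*5).round(0).tolist()
p=o["position"]; b=p[2]-63.4
r=Rd(2.2); ax=np.array([np.cos(np.radians(2.2)),np.sin(np.radians(2.2)),0]); ay=np.array([-ax[1],ax[0],0])
base=np.array([p[0],p[1],b])
print("now top corners",crop([base+ax*i*42+ay*j*38+[0,0,60] for i,j in((-1,-1),(-1,1),(1,-1))]))
print("now rib",crop([base+ax*i*30+[0,0,86] for i in(-1,1)]))
```

```text
cmd [ 487.8 -192.3  199.3] yaw -177.8 tilt [ 0.  0. -1.]
cmd [ 487.8 -192.3  139.3] yaw -177.8 tilt [ 0.  0. -1.]
[ 488.3  -192.26  139.77] [-0.24  0.01 -0.06] [-0.02 -0.02 -0.  ] [ 6.000e-04 -1.920e-02  9.998e-01 -1.000e-04]
now top corners [[448.0, 284.0], [306.0, 238.0], [506.0, 205.0]]
now rib [[391.0, 206.0], [435.0, 153.0]]
```

View pics/c2.png

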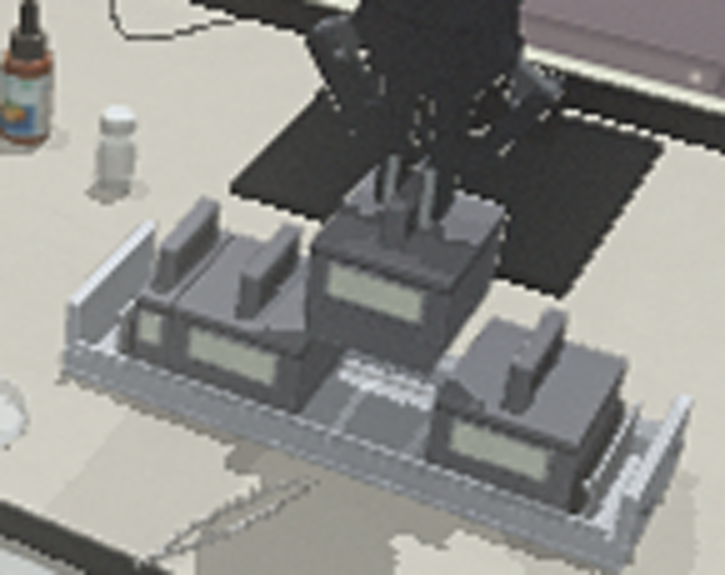

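The cassette hangs square over the gap. Its front top edge runs from (310,243) to (440,282) and its back right corner is at (505,212). The right cassette's matching points are (440,385), (580,445) and (628,360).

Run:
```python
from h import *
c,s=pickle.load(open("f2.pkl","rb"))
u=lambda a:(np.array(a,float)+.5)/5-.5+[280,150]
for n,p,z in [("new",[(310,243),(440,284),(507,212)],136.4),("R",[(440,388),(578,447),(628,360)],66),("L fl, fr",[(180,305),(308,350)],66)]:
    w=ray(s,u(p),z)[:,:2]; print(n,w.round(1).tolist(),"x on row at y=-192:",(w[:,0]+0.04*(w[:,1]+192)).round(1))
a=cv2.resize(c["frame"][145:195,270:380],(770,350),interpolation=cv2.INTER_CUBIC); cv2.imwrite("pics/t2.png",a)
```

```text
new [[443.1, -157.8], [446.2, -227.2], [527.2, -229.9]] x on row at y=-192: [444.5 444.8 525.7]
R [[458.2, -231.9], [451.7, -308.1], [536.4, -303.8]] x on row at y=-192: [456.6 447.1 531.9]
L fl, fr [[448.0, -85.9], [449.8, -161.2]] x on row at y=-192: [452.3 451.1]
```

View pics/t2.png

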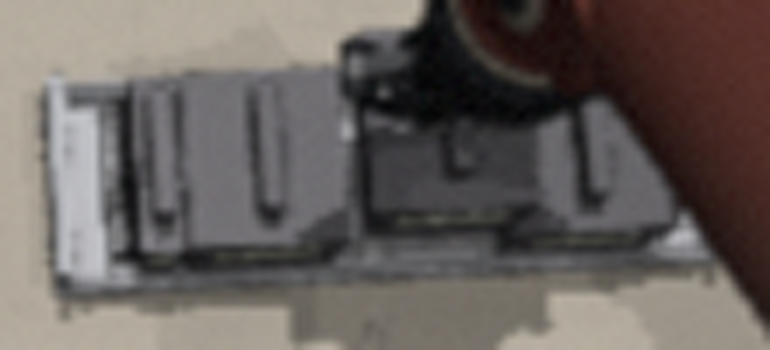

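Run:
```python
from h import *
c,s=pickle.load(open("f2.pkl","rb"))
u=lambda a:(np.array(a,float)+.5)/7-.5+[270,145]
for n,p,z in [("new front",[(370,222),(450,215),(530,208)],136.4),("L front",[(190,247),(330,238)],66),("R front",[(540,232),(660,225)],66),("ribs new",[(460,172)],162.4),("rib L,R",[(268,216),(597,203)],92),("rib L back",[(265,82)],92),("L back",[(190,72),(330,66)],66)]:
    w=ray(c,u(p),z)[:,:2]; print(n,w.round(1).tolist(),"x@-192:",(w[:,0]+0.04*(w[:,1]+192)).round(1))
g=cv2.cvtColor(c["frame"],cv2.COLOR_BGR2GRAY)
for x in(305,312,325,330,340,350,358): print(x,g[168:188,x].tolist())
g0=cv2.cvtColor(pickle.load(open("f0.pkl","rb"))["top"]["frame"],cv2.COLOR_BGR2GRAY)
for x in (300,315,340,352): print(x,g0[168:188,x].tolist(),g0[150:160,x].tolist())
```

```text
new front [[441.1, -154.5], [443.8, -189.9], [446.5, -225.3]] x@-192: [442.6 443.9 445.2]
L front [[444.9, -82.2], [448.4, -147.2]] x@-192: [449.3 450.2]
R front [[450.1, -244.6], [452.7, -300.4]] x@-192: [447.9 448.4]
ribs new [[457.3, -190.2]] x@-192: [457.4]
rib L,R [[453.6, -115.5], [457.9, -265.6]] x@-192: [456.7 455. ]
rib L back [[516.4, -116.2]] x@-192: [519.4]
L back [[528.2, -84.7], [530.4, -150.3]] x@-192: [532.5 532. ]
305 [95, 102, 111, 112, 112, 112, 112, 112, 113, 114, 114, 106, 58, 74, 50, 60, 86, 72, 79, 100]
312 [111, 112, 111, 114, 113, 111, 109, 107, 112, 108, 88, 86, 60, 58, 41, 74, 101, 88, 101, 102]
325 [62, 63, 64, 63, 64, 64, 62, 40, 33, 32, 42, 69, 76, 85, 97, 95, 83, 92, 114, 112]
330 [61, 63, 67, 71, 72, 73, 68, 48, 59, 42, 44, 71, 79, 104, 93, 100, 90, 111, 114, 113]
340 [58, 59, 63, 71, 72, 71, 63, 60, 60, 34, 49, 60, 64, 75, 88, 78, 90, 113, 112, 112]
350 [102, 103, 104, 103, 104, 103, 105, 97, 71, 64, 52, 59, 50, 82, 107, 90, 110, 112, 130, 169]
358 [95, 94, 99, 99, 98, 102, 103, 103, 101, 86, 53, 54, 49, 75, 77, 79, 94, 105, 135, 150]
300 [68, 71, 69, 65, 73, 80, 94, 77, 81, 98, 110, 104, 76, 39, 53, 87, 104, 91, 82, 100] [160, 160, 160, 157, 152, 126, 96, 73, 63, 61]
315 [92, 94, 94, 97, 100, 99, 68, 74, 96, 101, 108, 93, 55, 50, 45, 81, 91, 87, 104, 105] [159, 159, 159, 150, 125, 111, 99, 103, 102, 100]
340 [108, 107, 108, 108, 107, 107, 107, 108, 107, 101, 72, 54, 43, 53, 79, 72, 80, 103, 103, 119] [160, 158, 149, 111, 105, 110, 108, 107, 107, 109]
352 [95, 99, 98, 99, 96, 103, 106, 107, 106, 96, 51, 58, 43, 73, 82, 78, 101, 102, 119, 155] [160, 159, 149, 114, 104, 104, 105, 107, 107, 106]
```

Emit:
step_arm(increments="-1 -1 -0.4 3 0 0 0; -1 -1 -0.4 8 0 0 0; -1 -1 -0.4 13 0 0 0; -1 -1 -0.4 17 0 0 0; -1 -1 -0.4 19 0 0 0; -1 -1 -0.4 20 0 0 0; -1 -1 -0.4 21 0 0 0; -1 -1 -0.4 22 0 0 0; -1 -1 -0.4 22 0 0 0; -1 -1 -0.4 22 0 0 0")

```text
clock: 20.5
position: [488.9, -192.7, 117.4]
tcp_rot: [0.0, -0.019, 1.0, 0.0]
wrist_force: [0.2, -0.5, -1.1]
grip_width: 11.2
grasp_force: 40.2
```

Emit:
step_arm(increments="-1 0 0 1 0 0 0; -1 0 0 2 0 0 0; -1 0 0 3 0 0 0; -1 0 0 3 0 0 0")

```text
clock: 20.9
position: [488.9, -192.9, 114.3]
tcp_rot: [0.0, -0.019, 1.0, -0.0]
wrist_force: [0.4, -0.7, -0.6]
grip_width: 11.0
grasp_force: 40.3
```

Emit:
step_arm(increments="-1 0 0 1 0 0 0; -1 0 0 2 0 0 0; -1 0 0 3 0 0 0; -1 0 0 3 0 0 0")

```text
clock: 21.3
position: [489.1, -192.8, 111.4]
tcp_rot: [0.0, -0.019, 1.0, -0.0]
wrist_force: [0.2, -1.3, 1.8]
grip_width: 11.3
grasp_force: 40.6
```

Emit:
step_arm(increments="-1 0 0 1 0 0 0; -1 0 0 2 0 0 0; -1 0 0 3 0 0 0; -1 0 0 3 0 0 0")

```text
clock: 21.7
position: [488.9, -192.8, 108.0]
tcp_rot: [0.0, -0.019, 1.0, 0.0]
wrist_force: [0.1, -0.4, 0.5]
grip_width: 11.2
grasp_force: 40.4
```

Emit:
step_arm(increments="-1 0 0 1 0 0 0; -1 0 0 2 0 0 0; -1 0 0 3 0 0 0; -1 0 0 3 0 0 0")

```text
clock: 22.1
position: [488.6, -192.8, 105.0]
tcp_rot: [-0.0, -0.019, 1.0, 0.0]
wrist_force: [0.3, -1.7, 0.3]
grip_width: 11.2
grasp_force: 40.3
```

Emit:
step_arm(increments="-1 0 0 1 0 0 0; -1 0 0 2 0 0 0; -1 0 0 3 0 0 0; -1 0 0 4 0 0 0; -1 0 0 5 0 0 0; -1 0 0 5 0 0 0")

```text
clock: 22.7
position: [488.8, -192.7, 100.1]
tcp_rot: [-0.0, -0.019, 1.0, 0.0]
wrist_force: [0.6, -1.8, -0.1]
grip_width: 11.0
grasp_force: 40.3
```

Emit:
step_arm(increments="-1 0 0 1 0 0 0; -1 0 0 2 0 0 0; -1 0 0 3 0 0 0; -1 0 0 4 0 0 0; -1 0 0 5 0 0 0; -1 0 0 5 0 0 0")

```text
clock: 23.3
position: [488.9, -192.7, 95.2]
tcp_rot: [0.0, -0.019, 1.0, 0.0]
wrist_force: [0.8, -1.2, 0.0]
grip_width: 11.2
grasp_force: 40.3
```

Emit:
step_arm(increments="-1 0 0 1 0 0 0; -1 0 0 2 0 0 0; -1 0 0 3 0 0 0; -1 0 0 3 0 0 0")

```text
clock: 23.7
position: [488.8, -192.7, 92.2]
tcp_rot: [-0.0, -0.019, 1.0, 0.0]
wrist_force: [0.6, -0.7, 1.0]
grip_width: 11.2
grasp_force: 40.4
```

Emit:
step_arm(increments="-1 0 0 1 0 0 0; -1 0 0 2 0 0 0; -1 0 0 3 0 0 0; -1 0 0 3 0 0 0")

```text
clock: 24.1
position: [488.8, -192.7, 89.2]
tcp_rot: [-0.0, -0.019, 1.0, 0.0]
wrist_force: [0.4, -1.3, -0.1]
grip_width: 11.2
grasp_force: 40.4
```

Emit:
step_arm(increments="-1 0 0 1 0 0 0; -1 0 0 2 0 0 0; -1 0 0 3 0 0 0; -1 0 0 3 0 0 0")

```text
clock: 24.5
position: [488.8, -192.7, 86.1]
tcp_rot: [-0.0, -0.019, 1.0, 0.0]
wrist_force: [0.4, -2.4, 1.5]
grip_width: 11.2
grasp_force: 40.4
```

Emit:
step_arm(increments="-1 0 0 1 0 0 0; -1 0 0 2 0 0 0; -1 0 0 2 0 0 0")

```text
clock: 24.8
position: [488.8, -192.7, 84.2]
tcp_rot: [-0.0, -0.019, 1.0, 0.0]
wrist_force: [-0.3, -1.4, -0.4]
grip_width: 11.3
grasp_force: 40.4
```

Emit:
step_arm(increments="-1 0 0 1 0 0 0; -1 0 0 2 0 0 0; -1 0 0 2 0 0 0")

```text
clock: 25.1
position: [488.8, -192.7, 82.2]
tcp_rot: [-0.0, -0.019, 1.0, 0.0]
wrist_force: [1.5, -1.6, 0.3]
grip_width: 11.3
grasp_force: 40.4
```

Emit:
step_arm(increments="-1 0 0 1 0 0 0; -1 0 0 2 0 0 0; -1 0 0 2 0 0 0")

```text
clock: 25.4
position: [488.8, -192.7, 80.2]
tcp_rot: [-0.0, -0.019, 1.0, 0.0]
wrist_force: [0.4, -1.5, -0.2]
grip_width: 11.3
grasp_force: 40.4
```

Emit:
step_arm(increments="-1 0 0 1 0 0 0; -1 0 0 2 0 0 0; -1 0 0 2 0 0 0")

```text
clock: 25.7
position: [488.8, -192.7, 78.2]
tcp_rot: [0.0, -0.019, 1.0, 0.0]
wrist_force: [0.7, -1.7, 0.3]
grip_width: 11.3
grasp_force: 40.4
```

Emit:
step_arm(increments="-1 0 0 1 0 0 0; -1 0 0 2 0 0 0; -1 0 0 2 0 0 0")

```text
clock: 26.0
position: [488.8, -192.7, 76.2]
tcp_rot: [-0.0, -0.019, 1.0, 0.0]
wrist_force: [0.4, -1.9, 0.1]
grip_width: 10.9
grasp_force: 40.4
```

Emit:
step_arm(increments="-1 0 -0.3 1 0 0 0; -1 0 -0.3 2 0 0 0; -1 0 -0.3 3 0 0 0; -1 0 -0.3 4 0 0 0; -1 0 -0.3 4.7 0 0 0; -1 0 -0.3 4.7 0 0 0")

```text
clock: 26.6
position: [488.8, -192.8, 71.5]
tcp_rot: [-0.0, -0.019, 1.0, 0.0]
wrist_force: [0.1, -0.8, 1.3]
grip_width: 11.4
grasp_force: 40.4
```

Emit:
step_arm(increments="-1 0 0 0.5 0 0 0; -1 0 0 1 0 0 0; -1 0 0 1 0 0 0; -1 0 0 1 0 0 0")

```text
clock: 27.0
position: [488.8, -192.8, 70.5]
tcp_rot: [-0.0, -0.019, 1.0, 0.0]
wrist_force: [0.4, 0.8, 1.4]
grip_width: 10.8
grasp_force: 40.4
```

Emit:
step_arm(increments="-1 0 0 0.5 0 0 0; -1 0 0 1 0 0 0; -1 0 0 1 0 0 0; -1 0 0 1 0 0 0")

```text
clock: 27.4
position: [488.8, -192.8, 69.6]
tcp_rot: [-0.0, -0.019, 1.0, 0.0]
wrist_force: [0.5, 0.3, -0.2]
grip_width: 10.8
grasp_force: 40.4
```

Emit:
step_arm(increments="-1 0 0 0.4 0 0 0; -1 0 0 0.7 0 0 0; -1 0 0 0.7 0 0 0; -1 0 0 0.7 0 0 0")

```text
clock: 27.8
position: [488.8, -192.8, 69.5]
tcp_rot: [0.0, -0.019, 1.0, -0.0]
wrist_force: [-1.3, 0.0, 5.9]
grip_width: 11.3
grasp_force: 41.1
```

Emit:
step_arm(increments="-1 0 0 0.3 0 0 0; -1 0 0 0.5 0 0 0; -1 0 0 0.5 0 0 0; -1 0 0 0.5 0 0 0")

```text
clock: 28.2
position: [488.8, -192.8, 69.5]
tcp_rot: [0.0, -0.019, 1.0, -0.0]
wrist_force: [-2.7, 0.5, 8.1]
grip_width: 11.1
grasp_force: 41.6
```

Contact came at TCP z = 69.5, where the floor was expected at 69.4. I'll ease the load, open and go up.

Emit:
step_arm(increments="-1 0 0 -0.6 0 0 0; -1 0 0 -0.9 0 0 0; -1 0 0 -0.9 0 0 0; -0.7 0 0 -0.9 0 0 0; -0.6 0 0 -0.9 0 0 0; -0.5 0 0 -0.9 0 0 0; -0.4 0 0 -0.9 0 0 0; -0.3 0 0 -0.9 0 0 0; -0.3 0 0 -0.9 0 0 0; -0.3 0 0 -0.9 0 0 0; -0.3 0 0 -0.9 0 0 0", squeeze=20)

```text
clock: 29.3
position: [488.8, -193.0, 69.3]
tcp_rot: [-0.0, -0.019, 1.0, 0.0]
wrist_force: [0.4, -0.3, 0.4]
grip_width: 29.9
grasp_force: 0.0
```

Emit:
step_arm(increments="-0.3 0 0 -3 0 0 0; -0.3 0 0 -8 0 0 0; -0.3 0 0 -16 0 0 0; -0.3 0 0 -28 0 0 0; -0.3 0 0 -50 0 0 0; -0.3 0 0 -80 0 0 0; -0.3 0 0 -110 0 0 0; -0.3 0 0 -135 0 0 0; -0.3 0 0 -150 0 0 0; -0.3 0 0 -155 0 0 0; -0.3 0 0 -155 0 0 0; -0.3 0 0 -155 0 0 0")

```text
clock: 30.5
position: [488.2, -193.0, 223.7]
tcp_rot: [-0.001, -0.019, 1.0, 0.0]
wrist_force: [-0.9, -0.1, -0.6]
grip_width: 30.1
grasp_force: 0.0
```

Run:
```python
from h import *
from rig import *
o=get_obs();print(o["position"].round(2),o["wrist_force"].round(2),o["clock"])
s=grab_frame("scene")
cv2.imwrite("pics/s3.png",cv2.resize(s["frame"][150:265,280:425],(725,575),interpolation=cv2.INTER_CUBIC))
```

```text
[ 488.17 -193.04  223.74] [-0.93 -0.11 -0.6 ] 30.5
```

View pics/s3.png

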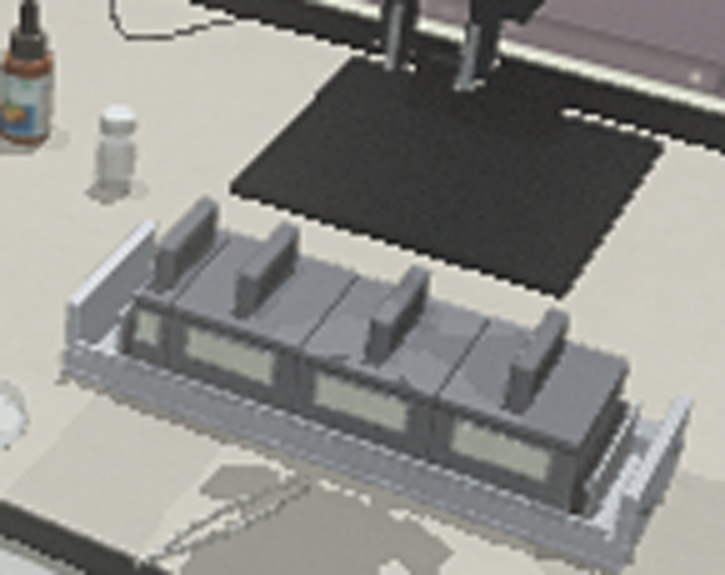

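The picture shows the cassette level with its neighbours and square in the row. Its rib is at (400,312), in line with the ribs at (265,270) and (540,360), and the hand is clear. I'll hand the job in.

```bash
python3 -c "
from rig import *
print(finish_job())"
```

```text
the job is handed in; nothing more can be done
None
```

The loose cassette stands fully home on the rack floor between its neighbours, upright and square, and was let go and handed in at about 30 s; no force I read passed 4 N while nudging or about 8 N at seating.

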